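# Put the microscope objectives away by size

## Robot

A 6-joint arm with a two-finger parallel gripper is mounted at the origin on the work surface. World frame = base frame: x ahead of the robot, y to its left, z up, the work surface at z = 0. Lengths are in m, angles in rad, forces in N, time in s.
With the tool pointing down it reaches from about 0.225 to 0.875 m from the base axis. Payload 3.4 kg.
Tool frame: the origin (TCP) lies at the very end of the fingers, on their centre line; the grasp point (between the pads) lies 19 mm behind it; z points along the fingers, y is the line along which they close (so a half turn about z gives the same grasp; the last joint's range is limited). The gripper opens to 85 mm and grips with 20 to 120 N. Pads are 22 mm wide; open, the fingers measure 114 mm over their backs; the gripper's body (76 mm by 85 mm) begins 54 mm behind the grasp point. The pads swing forward as they close: fully open they stand 13 mm farther back than shut.
Start: joints at [1.028, 0.276, 1.505, -0, 1.361, -0.121], TCP at [0.235, 0.525, 0.231] pointing down, gripper open.
Joint ranges: [-2.89, 2.89], [-0.75, 2.08], [0.22, 2.7], [-1.18, 4.32], [0.11, 2.71], [-2.7, 2.7]. Speed limits (rad/s): [2.57, 2.57, 3.14, 3.14, 3.14, 3.14].

## Interface

Orientations are given as a unit quaternion [w, x, y, z].
In Python, from rig import get_state, optics, sign_off gives the robot as it stands.
- The arm moves only by the tool send_rows, never from a script. Its argument "increments" is a list of rows, each an object with "gripper": the gripper's target within -1 to 1 (shut at 1, half-way at 0, fully open at -1); "linear": the shift along the world's x, y, z in m, a list of three; "delta_rot": the turn, a rotation vector about the world's x, y, z in rad, a list of three. In form: [{"gripper": gripper, "linear": [dx, dy, dz], "delta_rot": [rx, ry, rz]}, ...]. A call has 1 to 8 rows; each row is the pose to reach, as a shift and turn from the pose commanded when the call began; what a row does not reach only later rows make up. A row lasts 1/10 s, in which the tool goes at most 50 mm and 8.59 degrees, less where a joint would pass 70% of its speed; a pose out of reach is approached as far as the arm can. A call with a gripper value outside its range is refused whole. The fingers move at their own pace and stop on an object; "newtons" is the grip in N (left out, the last holds). Time passes only in rows, so rows that repeat a pose let the fingers close. It gives the time, the measured TCP pose, the force, the opening and the grip force at its end, in the units of the state.
- get_state(): the state, without advancing time (a new reading comes with each control period).
- optics.get_image(name): name is "scene" or "top" or "wrist"; returns a dict with "pixels" (400x640x3 uint8, blue, green, red), "K" (3x3 intrinsics, pixels), "rvec" (rotation vector, rad) and "tvec" (3), from world to camera coordinates, as OpenCV has them; the wrist camera has in their place "T_tool_cam" (4x4, takes a point from camera to tool coordinates, whose origin is the TCP and whose axes are the flange's). Camera axes: x right, y down, z forward; pixel columns grow to the right and rows downward; lengths in m; the calibration is good to about 2 mm. A picture is of the moment at which its call begins: read the wrist's pose just before it. There is no depth.
- sign_off(): hands the job in; it is judged then, once.
The state is a dict: "clock": time; "qpos": joint angles; "qd": joint speeds; "effort": joint torques, N m; "position": TCP position; "ee_rot": TCP orientation; "contact_force": force on the tool from outside, world axes, zero at the start; "moment": the same for the moment, N m; "width": finger opening in m; "gripper_force": force on a finger pad.
Only numpy, scipy, OpenCV 4.12 (cv2) and the standard library are available. Lean on these libraries where they do the work, as an engineer would, in place of code of your own. Each camera call takes 0.05 s, during which the arm holds its last target. There are 200 camera calls.

## Task

Put the four bare-metal microscope objectives away in the low round grey cups, each upright in the cup of its own size: the slimmest objective in the narrowest cup, the next slimmest in the next narrowest, and so on to the widest in the widest. Do them in that order, from the slimmest to the widest. Keep them upright, set them down gently on the cup's floor without dropping them, and leave the two black eyepieces standing where they are.

Things in the scene. Friction and masses are not known exactly. Their poses are not given: they have to be found in the camera images.
- slim_mid (a point): The slimmest and tallest of the four loose bare-metal microscope objectives (black band round the foot, greenish lens on top; about 80 g), standing nose up: round barrel 22 mm across, 52 mm high, then a tapered nose up to 70 mm in all. Point: on its axis, 35 mm above the foot; z up the axis. Grip the barrel from above, any yaw, fingertips at least 13 mm above its foot to clear the cup rim at set-down.
- medium_mid (a point): The second slimmest of the four loose bare-metal microscope objectives (black band round the foot, greenish lens on top; about 140 g), standing nose up: round barrel 34 mm across, 44 mm high, then a tapered nose up to 58 mm in all. Point: on its axis, 29 mm above the foot; z up the axis. Grip the barrel from above, any yaw, fingertips at least 13 mm above its foot to clear the cup rim at set-down.
- wide_mid (a point): The second widest of the four loose bare-metal microscope objectives (black band round the foot, greenish lens on top; about 200 g), standing nose up: round barrel 46 mm across, 36 mm high, then a tapered nose up to 46 mm in all. Point: on its axis, 23 mm above the foot; z up the axis. Grip the barrel from above, any yaw, fingertips at least 13 mm above its foot to clear the cup rim at set-down.
- widest_mid (a point): The widest and shortest of the four loose bare-metal microscope objectives (black band round the foot, greenish lens on top; about 250 g), standing nose up: round barrel 58 mm across, 30 mm high, then a tapered nose up to 36 mm in all. Point: on its axis, 18 mm above the foot; z up the axis. Grip the barrel from above, any yaw, fingertips at least 13 mm above its foot to clear the cup rim at set-down.
- cup_slim: The narrowest of four low round open grey plastic storage cups, fixed to the bench: bore 38 mm, wall 3 mm (outside 44 mm), flat inner floor 4 mm and rim 12 mm above the bench. Origin at the centre of its underside, on the bench. Takes the 22 mm objective, whose foot then rests on the inner floor.
- cup_medium: The second narrowest of four low round open grey plastic storage cups, fixed to the bench: bore 50 mm, wall 3 mm (outside 56 mm), flat inner floor 4 mm and rim 12 mm above the bench. Origin at the centre of its underside, on the bench. Takes the 34 mm objective, whose foot then rests on the inner floor.
- cup_wide: The second widest of four low round open grey plastic storage cups, fixed to the bench: bore 62 mm, wall 3 mm (outside 68 mm), flat inner floor 4 mm and rim 12 mm above the bench. Origin at the centre of its underside, on the bench. Takes the 46 mm objective, whose foot then rests on the inner floor.
- cup_widest: The widest of four low round open grey plastic storage cups, fixed to the bench: bore 74 mm, wall 3 mm (outside 80 mm), flat inner floor 4 mm and rim 12 mm above the bench. Origin at the centre of its underside, on the bench. Takes the 58 mm objective, whose foot then rests on the inner floor.
- eyepiece_a_mid (a point): One of two alike loose black eyepieces, to be left alone: 36 mm in diameter up to 24 mm, then a 23 mm tube up to 50 mm. The point is on its axis half-way up, 25 mm above the bench. Besides the listed things, one small amber oil bottle (30 mm in diameter, 60 mm tall) stands among them; the axes of any two of all these lie at least 95 mm apart, and nothing there is taller than 74 mm, even in a cup.
- eyepiece_b_mid (a point): One of two alike loose black eyepieces, to be left alone: 36 mm in diameter up to 24 mm, then a 23 mm tube up to 50 mm. The point is on its axis half-way up, 25 mm above the bench. Besides the listed things, one small amber oil bottle (30 mm in diameter, 60 mm tall) stands among them; the axes of any two of all these lie at least 95 mm apart, and nothing there is taller than 74 mm, even in a cup.

How it is judged:
By the outcome, as a careful person would: the job done as asked, in the order asked, and still so for the second after the job is handed in, with the robot touching nothing.
It also fails if it takes over 106 s, if anything falls off the work surface, if the arm or the gripper's body presses on something with over 40 N, if the wrist force passes 120 N, or if a joint passes its speed limit or range.

## Working session

There is one attempt and no reset: what is moved stays moved. The work goes in short steps, Python scripts to look and compute and a tool call to move; the robot and the scene stay as the last step left them, time stands still between calls to the robot, and variables do not carry over. Pictures are saved under pics/ and viewed, at most 14 in all, crops included, and the job is handed in when it is done.

Besides the shell and the picture viewer there is one more tool, called by a JSON object that holds its "api" and its "payload". send_rows: Moves the arm, as the interface text tells. Its arguments: {"type":"object","properties":{"increments":{"type":"array"},"newtons":{"type":"number"}},"required":["increments"]}

```bash
mkdir -p pics; python3 - <<'E'
from rig import get_state, optics
import cv2,pickle
print(get_state())
for n in("top","scene"):
    d=optics.get_image(n); cv2.imwrite(f"pics/{n}0.png",d["pixels"]); pickle.dump(d,open(f"{n}0.pkl","wb")); print(n,d["K"],d["rvec"],d["tvec"])
E
```

```text
{'clock': 0.0, 'qpos': array([ 1.02800671e+00,  2.76599284e-01,  1.50613453e+00, -3.46005792e-05,
        1.36069475e+00, -1.20990871e-01]), 'qd': array([ 0.00079158,  0.00140993, -0.00136472, -0.00056478,  0.00108587,
        0.00165444]), 'effort': array([-1.54516871e-03, -4.16774368e+01, -2.45803535e+01, -2.90772969e-04,
        1.11418316e-02, -2.76962044e-05]), 'position': array([0.23514267, 0.52414244, 0.23043671]), 'ee_rot': array([-2.83106027e-04,  2.09335796e-01,  9.77843383e-01, -8.73376687e-04]), 'contact_force': array([-0.41284235, -0.09519557,  0.25042964]), 'moment': array([-0.00115821, -0.04242577,  0.05121949]), 'gripper_force': 0.0, 'width': 0.08533452568595008}
top [[504.3784801    0.         320.91705118]
 [  0.         504.3784801  204.17111711]
 [  0.           0.           1.        ]] [ 2.11337166 -2.14370936  0.18878265] [-0.00144806  0.53865597  1.20584669]
scene [[378.11790767   0.         312.71388723]
 [  0.         378.11790767 197.56243644]
 [  0.           0.           1.        ]] [ 1.9915848   0.96391753 -0.50807627] [-0.33194452 -0.18599866  1.38182369]
```

View pics/top0.png

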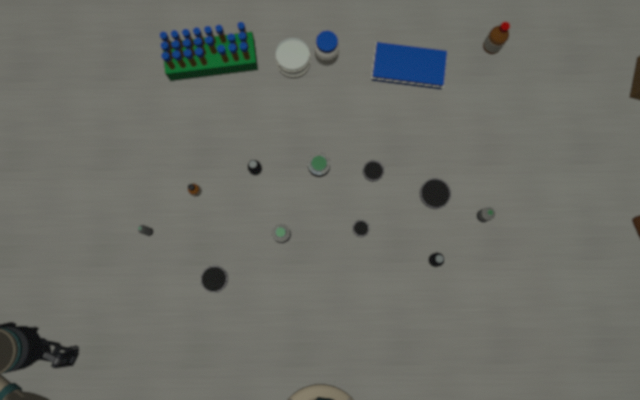

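View pics/scene0.png

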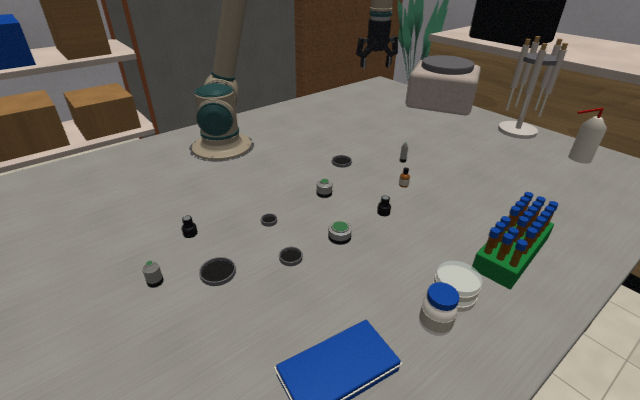

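The top view shows the slim objective at (146,230), medium at (486,214), wide at (282,233) and widest at (319,163). Cups, slim to widest, are at (361,228), (373,170), (214,278) and (435,193). Eyepieces are at (254,167) and (437,259), and the bottle is at (194,189).

```bash
cat > h.py <<'E'
import numpy as np, cv2
from scipy.spatial.transform import Rotation as R
def cam(d, st=None):
    """K, camera centre, camera->world rotation"""
    if "rvec" in d:
        Rw=cv2.Rodrigues(np.array(d["rvec"],float))[0].T
        return d["K"],-Rw@np.ravel(d["tvec"]),Rw
    w,x,y,z=st["ee_rot"]; Rt=R.from_quat([x,y,z,w]).as_matrix(); T=np.array(d["T_tool_cam"])
    return d["K"],Rt@T[:3,3]+st["position"],Rt@T[:3,:3]
def plane(c,uv,z):
    K,o,Rw=c; r=Rw@np.linalg.solve(K,[uv[0],uv[1],1.]); return o+r*(z-o[2])/r[2]
def project(c,p):
    K,o,Rw=c; q=K@(Rw.T@(np.array(p)-o)); return q[:2]/q[2]
E
python3 - <<'E'
from h import *
import pickle
d=pickle.load(open("top0.pkl","rb")); c=cam(d); im=d["pixels"].astype(int)
print("cam",c[1], im[300,400])
dark=(im.max(2)<75).astype(np.uint8)
n,l,s,m=cv2.connectedComponentsWithStats(dark)
for i in range(1,n):
    if s[i,4]>15 and s[i,1]>130 and s[i,0]>80: print("dark",m[i].round(1),s[i,2:], plane(c,m[i],.008).round(4))
g=((im[...,1]-im[...,2]>12)).astype(np.uint8)
n,l,s,m=cv2.connectedComponentsWithStats(g)
for i in range(1,n):
    if s[i,4]>4 and s[i,1]>130 and s[i,0]>80: print("green",m[i].round(1),s[i,2:], [plane(c,m[i],z)[:2].round(4) for z in(.07,.058,.046,.036)])
b=cv2.resize(d["pixels"][140:300,120:520],None,fx=2,fy=2,interpolation=cv2.INTER_CUBIC); cv2.imwrite("pics/z.png",b)
E
```

```text
cam [ 0.31761576 -0.00788255  1.28190354] [107 114 114]
dark [255.3 168.9] [ 14  14 113] [0.6413 0.16   0.008 ]
dark [372.8 170.4] [ 20  20 297] [ 0.6328 -0.145   0.008 ]
dark [319.1 174.8] [15  4 22] [ 0.6231 -0.0056  0.008 ]
dark [434.9 193.1] [ 29  29 664] [ 0.5703 -0.303   0.008 ]
dark [191.4 187.1] [ 8  7 42] [0.5953 0.3247 0.008 ]
dark [197.6 191.9] [ 6  8 26] [0.5824 0.3082 0.008 ]
dark [480.5 216.5] [10 12 63] [ 0.5078 -0.4162  0.008 ]
dark [636.8 224. ] [ 7 21 92] [ 0.4829 -0.8126  0.008 ]
dark [360.4 228. ] [ 15  15 175] [ 0.4826 -0.1088  0.008 ]
dark [146.6 230.4] [12 10 87] [0.4843 0.4352 0.008 ]
dark [434.2 259.9] [ 14  14 119] [ 0.3993 -0.2921  0.008 ]
dark [213.7 278.5] [ 25  24 483] [0.3607 0.2615 0.008 ]
dark [323.  398.4] [17  3 32] [ 0.072  -0.0074  0.008 ]
green [318.5 162.7] [ 16  16 203] [array([ 0.639 , -0.0046]), array([ 0.6422, -0.0046]), array([ 0.6454, -0.0045]), array([ 0.648 , -0.0045])]
green [489.8 212. ] [ 6  5 27] [array([ 0.5094, -0.4196]), array([ 0.5113, -0.4237]), array([ 0.5132, -0.4278]), array([ 0.5148, -0.4312])]
green [139.2 228. ] [ 4  3 10] [array([0.4823, 0.4318]), array([0.484 , 0.4361]), array([0.4856, 0.4405]), array([0.4869, 0.4441])]
green [280.1 231.6] [11 10 89] [array([0.4687, 0.0904]), array([0.4701, 0.0914]), array([0.4716, 0.0924]), array([0.4729, 0.0932])]
```

View pics/z.png

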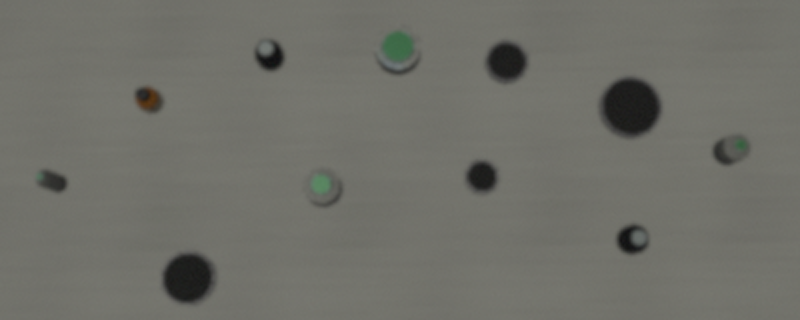

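The zoomed crop confirms these identities and blob positions. Next I move over the slim objective.

{"api": "send_rows", "payload": {"increments": [{"gripper":-1,"linear":[0.045,-0.017,0],"delta_rot":[0,0,0]},{"gripper":-1,"linear":[0.09,-0.034,0],"delta_rot":[0,0,0]},{"gripper":-1,"linear":[0.135,-0.05,0],"delta_rot":[0,0,0]},{"gripper":-1,"linear":[0.18,-0.067,0],"delta_rot":[0,0,0]},{"gripper":-1,"linear":[0.225,-0.084,0],"delta_rot":[0,0,0]},{"gripper":-1,"linear":[0.247,-0.092,0],"delta_rot":[0,0,0]},{"gripper":-1,"linear":[0.247,-0.092,0],"delta_rot":[0,0,0]},{"gripper":-1,"linear":[0.247,-0.092,0],"delta_rot":[0,0,0]}]}}

```text
clock: 0.9
position: [0.4822, 0.4322, 0.2305]
ee_rot: [-0.001, 0.21, 0.978, -0.0]
contact_force: [0.3, 0.0, -0.9]
width: 0.0853
gripper_force: 0.0
```

```bash
cat > w.py <<'E'
# usage: w.py tag x y ztop : look with the wrist camera, report green blobs at ztop
import sys,pickle
from rig import get_state, optics
from h import *
tag,x,y,z=sys.argv[1],*map(float,sys.argv[2:5])
st=get_state(); d=optics.get_image("wrist"); c=cam(d,st); im=d["pixels"].astype(int)
cv2.imwrite(f"pics/{tag}.png",d["pixels"]); pickle.dump((d,st),open(tag+".pkl","wb"))
print("t",st["clock"],"tcp",st["position"].round(4),"w",st["width"],"cam",c[1].round(3),"expected px",project(c,[x,y,z]).round())
g=(im[...,1]-im[...,2]>12).astype(np.uint8)
n,l,s,m=cv2.connectedComponentsWithStats(g)
for i in range(1,n):
    if s[i,4]>40: print("green",m[i].round(1),s[i],plane(c,m[i],z).round(4))
E
python3 w.py w1 .482 .432 .07
```

```text
t 0.9 tcp [0.4822 0.4322 0.2305] w 0.08534646728179643 cam [0.411 0.465 0.374] expected px [321. 186.]
green [320.4 188. ] [317 185   8   7  50] [0.484  0.4308 0.07  ]
green [ 33.5 296.5] [ 23 288  22  18 311] [0.4684 0.1175 0.07  ]
```

View pics/w1.png

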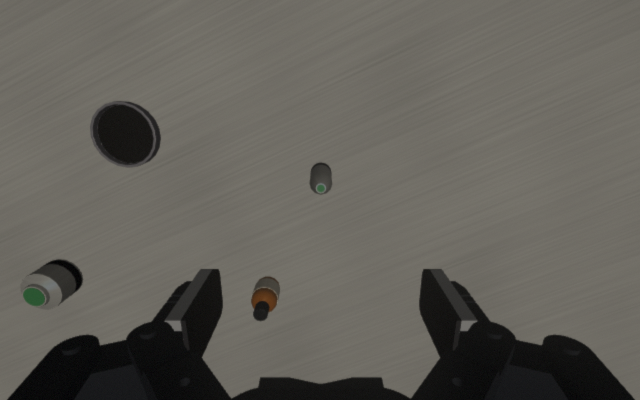

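The wrist view shows the slim objective at (320,178) with its green lens at (320,188), the wide cup at (126,133), and the fingertips near (219,269) and (421,269). I'll use the tips to find how far the open fingers reach relative to the TCP.

```bash
python3 - <<'E'
import pickle
from h import *
d,st=pickle.load(open("w1.pkl","rb")); T=np.array(d["T_tool_cam"]); print(T.round(3))
for uv in((219,269),(421,269)):
    r=T[:3,:3]@np.linalg.solve(d["K"],[*uv,1.]); 
    for yy in(.0427,-.0427):
        k=(yy-T[1,3])/r[1]; print(uv,(T[:3,3]+k*r).round(4))
E
```

```text
[[-0.    -0.952 -0.307  0.079]
 [ 1.     0.    -0.    -0.   ]
 [ 0.    -0.307  0.952 -0.144]
 [ 0.     0.     0.     1.   ]]
(219, 269) [ 0.1487  0.0427 -0.2729]
(219, 269) [ 0.0092 -0.0427 -0.0147]
(421, 269) [ 0.008   0.0427 -0.0125]
(421, 269) [ 0.1493 -0.0427 -0.2741]
```

{"api": "send_rows", "payload": {"increments": [{"gripper":-1,"linear":[0.002,-0.001,-0.04],"delta_rot":[0,0,0]},{"gripper":-1,"linear":[0.002,-0.001,-0.08],"delta_rot":[0,0,0]},{"gripper":-1,"linear":[0.002,-0.001,-0.12],"delta_rot":[0,0,0]},{"gripper":-1,"linear":[0.002,-0.001,-0.12],"delta_rot":[0,0,0]}]}}

```text
clock: 1.35
position: [0.4789, 0.4297, 0.1058]
ee_rot: [-0.005, 0.208, 0.978, -0.005]
contact_force: [-1.2, -0.9, -0.1]
width: 0.0855
gripper_force: 0.0
```

```bash
python3 w.py w2 .484 .431 .07
```

```text
t 1.35 tcp [0.4789 0.4297 0.1058] w 0.08547010363884058 cam [0.408 0.463 0.25 ] expected px [327. 248.]
green [327.6 249.2] [322 244  12  11 111] [0.485  0.4308 0.07  ]
```

Open tips sit about 13 mm behind the TCP, as stated. The slim objective is at (0.485, 0.431), so I descend and grip.

{"api": "send_rows", "payload": {"increments": [{"gripper":-1,"linear":[0.001,0,-0.03],"delta_rot":[0,0,0]},{"gripper":-1,"linear":[0.001,0,-0.06],"delta_rot":[0,0,0]},{"gripper":-1,"linear":[0.001,0,-0.085],"delta_rot":[0,0,0]},{"gripper":-1,"linear":[0.001,0,-0.092],"delta_rot":[0,0,0]},{"gripper":-1,"linear":[0.001,0,-0.092],"delta_rot":[0,0,0]},{"gripper":-1,"linear":[0.001,0,-0.092],"delta_rot":[0,0,0]}], "newtons": 25}}

```text
clock: 2.0
position: [0.4867, 0.433, 0.0218]
ee_rot: [0.001, 0.209, 0.978, 0.002]
contact_force: [-0.3, -0.2, 0.5]
width: 0.0855
gripper_force: 0.0
```

{"api": "send_rows", "payload": {"increments": [{"gripper":1,"linear":[0,0,0],"delta_rot":[0,0,0]},{"gripper":1,"linear":[0,0,0],"delta_rot":[0,0,0]},{"gripper":1,"linear":[0,0,0],"delta_rot":[0,0,0]},{"gripper":1,"linear":[0,0,0],"delta_rot":[0,0,0]},{"gripper":1,"linear":[0,0,0],"delta_rot":[0,0,0]},{"gripper":1,"linear":[0,0,0],"delta_rot":[0,0,0]},{"gripper":1,"linear":[0,0,0],"delta_rot":[0,0,0]},{"gripper":1,"linear":[0,0,0],"delta_rot":[0,0,0]}], "newtons": 25}}

```text
clock: 2.8
position: [0.4856, 0.4316, 0.0196]
ee_rot: [0.0, 0.209, 0.978, 0.0]
contact_force: [-0.4, 0.1, 2.9]
width: 0.0211
gripper_force: 24.5
```

{"api": "send_rows", "payload": {"increments": [{"gripper":1,"linear":[0,0,0.03],"delta_rot":[0,0,0]},{"gripper":1,"linear":[0,0,0.07],"delta_rot":[0,0,0]},{"gripper":1,"linear":[0,0,0.11],"delta_rot":[0,0,0]},{"gripper":1,"linear":[0,-0.02,0.13],"delta_rot":[0,0,0]},{"gripper":1,"linear":[0,-0.06,0.13],"delta_rot":[0,0,0]},{"gripper":1,"linear":[0,-0.1,0.13],"delta_rot":[0,0,0]},{"gripper":1,"linear":[0,-0.14,0.13],"delta_rot":[0,0,0]},{"gripper":1,"linear":[0,-0.18,0.13],"delta_rot":[0,0,0]}]}}

```text
clock: 3.6
position: [0.4849, 0.2502, 0.1489]
ee_rot: [-0.0, 0.209, 0.978, -0.0]
contact_force: [0.6, -0.9, -0.6]
width: 0.0208
gripper_force: 24.7
```

{"api": "send_rows", "payload": {"increments": [{"gripper":1,"linear":[0,-0.04,0],"delta_rot":[0,0,0]},{"gripper":1,"linear":[0,-0.08,0],"delta_rot":[0,0,0]},{"gripper":1,"linear":[0,-0.12,0],"delta_rot":[0,0,0]},{"gripper":1,"linear":[0,-0.16,0],"delta_rot":[0,0,0]},{"gripper":1,"linear":[0,-0.2,0],"delta_rot":[0,0,0]},{"gripper":1,"linear":[0,-0.24,0],"delta_rot":[0,0,0]},{"gripper":1,"linear":[0,-0.28,0],"delta_rot":[0,0,0]},{"gripper":1,"linear":[0,-0.3,0],"delta_rot":[0,0,0]}]}}

```text
clock: 4.4
position: [0.4852, -0.0512, 0.149]
ee_rot: [0.0, 0.21, 0.978, -0.0]
contact_force: [-0.5, 0.5, -0.6]
width: 0.0211
gripper_force: 24.8
```

{"api": "send_rows", "payload": {"increments": [{"gripper":1,"linear":[0,0,0],"delta_rot":[0,0,0]},{"gripper":1,"linear":[0,0,0],"delta_rot":[0,0,0]}]}}

```text
clock: 4.6
position: [0.4851, -0.0483, 0.149]
ee_rot: [-0.0, 0.21, 0.978, 0.0]
contact_force: [0.3, 0.6, -0.9]
width: 0.0211
gripper_force: 24.8
```

```bash
python3 w.py w3 .4826 -.109 .008
```

```text
t 4.6 tcp [ 0.4851 -0.0483  0.149 ] w 0.021120631607556253 cam [ 0.413 -0.016  0.293] expected px [257. 216.]
green [498.9 109.8] [482  93  35  35 940] [0.4822 0.1092 0.008 ]
green [321.4 346.2] [311 337  22  19 324] [ 0.6323 -0.1138  0.008 ]
```

View pics/w3.png

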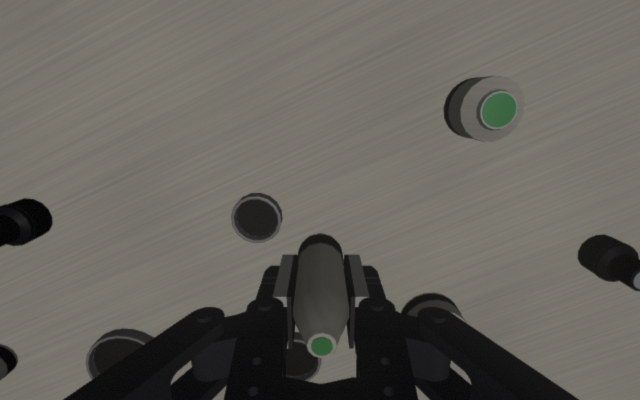

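The wrist view shows the slim cup at (257,217), where I expected it, and the slim objective held upright with its lens at (321,346).

```bash
python3 - <<'E'
import pickle
from h import *
d,st=pickle.load(open("w3.pkl","rb")); c=cam(d,st)
print(plane(c,(321.4,346.2),.199),plane(c,(498.9,109.8),.046),plane(c,(257,217.5),.009))
E
```

```text
[ 0.48532264 -0.04824873  0.199     ] [0.47297417 0.09247777 0.046     ] [ 0.48374143 -0.10892452  0.009     ]
```

{"api": "send_rows", "payload": {"increments": [{"gripper":1,"linear":[-0.002,-0.03,0],"delta_rot":[0,0,0]},{"gripper":1,"linear":[-0.002,-0.06,0],"delta_rot":[0,0,0]},{"gripper":1,"linear":[-0.002,-0.06,-0.02],"delta_rot":[0,0,0]},{"gripper":1,"linear":[-0.002,-0.06,-0.05],"delta_rot":[0,0,0]},{"gripper":1,"linear":[-0.002,-0.06,-0.08],"delta_rot":[0,0,0]},{"gripper":1,"linear":[-0.002,-0.06,-0.1],"delta_rot":[0,0,0]},{"gripper":1,"linear":[-0.002,-0.06,-0.115],"delta_rot":[0,0,0]},{"gripper":1,"linear":[-0.002,-0.06,-0.12],"delta_rot":[0,0,0]}]}}

```text
clock: 5.45
position: [0.4823, -0.1065, 0.0277]
ee_rot: [-0.002, 0.208, 0.978, 0.0]
contact_force: [-0.5, -0.7, -0.0]
width: 0.0206
gripper_force: 24.9
```

{"api": "send_rows", "payload": {"increments": [{"gripper":1,"linear":[0,0,-0.001],"delta_rot":[0,0,0]},{"gripper":1,"linear":[0,0,-0.002],"delta_rot":[0,0,0]},{"gripper":1,"linear":[0,0,-0.003],"delta_rot":[0,0,0]},{"gripper":1,"linear":[0,0,-0.004],"delta_rot":[0,0,0]},{"gripper":1,"linear":[0,0,-0.004],"delta_rot":[0,0,0]}]}}

```text
clock: 5.95
position: [0.4836, -0.1084, 0.0257]
ee_rot: [0.0, 0.209, 0.978, -0.0]
contact_force: [-0.2, -0.4, -1.2]
width: 0.0209
gripper_force: 24.9
```

{"api": "send_rows", "payload": {"increments": [{"gripper":1,"linear":[0,0,-0.0005],"delta_rot":[0,0,0]},{"gripper":1,"linear":[0,0,-0.001],"delta_rot":[0,0,0]},{"gripper":1,"linear":[0,0,-0.0015],"delta_rot":[0,0,0]},{"gripper":1,"linear":[0,0,-0.0015],"delta_rot":[0,0,0]}]}}

```text
clock: 6.35
position: [0.4833, -0.1084, 0.0237]
ee_rot: [-0.0, 0.209, 0.978, 0.0]
contact_force: [0.4, -0.4, -0.8]
width: 0.0209
gripper_force: 24.9
```

{"api": "send_rows", "payload": {"increments": [{"gripper":1,"linear":[0,0,-0.0005],"delta_rot":[0,0,0]},{"gripper":1,"linear":[0,0,-0.0005],"delta_rot":[0,0,0]}]}}

```text
clock: 6.55
position: [0.4835, -0.1084, 0.0236]
ee_rot: [0.0, 0.209, 0.978, 0.0]
contact_force: [-1.0, -0.6, 2.0]
width: 0.0213
gripper_force: 25.1
```

Contact felt at the expected height, so I release and lift.

{"api": "send_rows", "payload": {"increments": [{"gripper":0.2,"linear":[0,0,0],"delta_rot":[0,0,0]},{"gripper":-0.2,"linear":[0,0,0],"delta_rot":[0,0,0]},{"gripper":-1,"linear":[0,0,0],"delta_rot":[0,0,0]},{"gripper":-1,"linear":[0,0,0],"delta_rot":[0,0,0]},{"gripper":-1,"linear":[0,0,0],"delta_rot":[0,0,0]},{"gripper":-1,"linear":[0,0,0.01],"delta_rot":[0,0,0]},{"gripper":-1,"linear":[0,0,0.04],"delta_rot":[0,0,0]},{"gripper":-1,"linear":[0,0,0.08],"delta_rot":[0,0,0]}]}}

```text
clock: 7.35
position: [0.482, -0.1079, 0.1033]
ee_rot: [-0.002, 0.209, 0.978, 0.0]
contact_force: [0.5, -0.0, 0.1]
width: 0.0852
gripper_force: 0.0
```

{"api": "send_rows", "payload": {"increments": [{"gripper":-1,"linear":[0,0,0.04],"delta_rot":[0,0,0]},{"gripper":-1,"linear":[0,-0.04,0.07],"delta_rot":[0,0,0]},{"gripper":-1,"linear":[0.004,-0.08,0.07],"delta_rot":[0,0,0]},{"gripper":-1,"linear":[0.008,-0.12,0.07],"delta_rot":[0,0,0]},{"gripper":-1,"linear":[0.012,-0.16,0.07],"delta_rot":[0,0,0]},{"gripper":-1,"linear":[0.016,-0.2,0.07],"delta_rot":[0,0,0]},{"gripper":-1,"linear":[0.02,-0.24,0.07],"delta_rot":[0,0,0]},{"gripper":-1,"linear":[0.024,-0.28,0.07],"delta_rot":[0,0,0]}]}}

```text
clock: 8.15
position: [0.5073, -0.3899, 0.1742]
ee_rot: [0.0, 0.209, 0.978, -0.0]
contact_force: [0.7, 0.5, 1.7]
width: 0.0852
gripper_force: 0.0
```

{"api": "send_rows", "payload": {"increments": [{"gripper":-1,"linear":[0.003,-0.035,0],"delta_rot":[0,0,0]},{"gripper":-1,"linear":[0.003,-0.035,0],"delta_rot":[0,0,0]},{"gripper":-1,"linear":[0.003,-0.035,0],"delta_rot":[0,0,0]}]}}

```text
clock: 8.45
position: [0.51, -0.4236, 0.1733]
ee_rot: [-0.0, 0.21, 0.978, 0.001]
contact_force: [-0.2, 0.2, -0.3]
width: 0.0853
gripper_force: 0.0
```

```bash
python3 w.py w4 .511 -.424 .058; python3 - <<'E'
from rig import optics
import cv2
cv2.imwrite("pics/t1.png",cv2.resize(optics.get_image("top")["pixels"][140:300,120:520],None,fx=2,fy=2))
E
```

```text
t 8.45 tcp [ 0.51   -0.4236  0.1733] w 0.08534196526441178 cam [ 0.438 -0.391  0.317] expected px [321. 201.]
green [321.4 203.4] [313 196  17  16 218] [ 0.5129 -0.4243  0.058 ]
green [635.  392.2] [629 386  11  14  62] [ 0.8102 -0.2276  0.058 ]
```

View pics/w4.png

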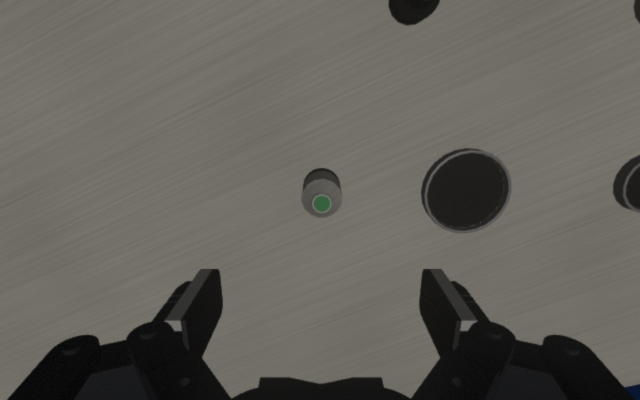

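The wrist view shows the medium objective's lens at (321,203), and the widest cup at (466,190). I correct by 2 mm, descend and grip.

{"api": "send_rows", "payload": {"increments": [{"gripper":-1,"linear":[0.002,-0.001,-0.03],"delta_rot":[0,0,0]},{"gripper":-1,"linear":[0.002,-0.001,-0.07],"delta_rot":[0,0,0]},{"gripper":-1,"linear":[0.002,-0.001,-0.11],"delta_rot":[0,0,0]},{"gripper":-1,"linear":[0.002,-0.001,-0.14],"delta_rot":[0,0,0]},{"gripper":-1,"linear":[0.002,-0.001,-0.155],"delta_rot":[0,0,0]},{"gripper":-1,"linear":[0.002,-0.001,-0.161],"delta_rot":[0,0,0]},{"gripper":-1,"linear":[0.002,-0.001,-0.161],"delta_rot":[0,0,0]},{"gripper":-1,"linear":[0.002,-0.001,-0.161],"delta_rot":[0,0,0]}], "newtons": 35}}

```text
clock: 9.35
position: [0.5133, -0.4244, 0.0138]
ee_rot: [0.001, 0.209, 0.978, -0.001]
contact_force: [0.8, -0.4, 0.5]
width: 0.0857
gripper_force: 0.0
```

{"api": "send_rows", "payload": {"increments": [{"gripper":1,"linear":[0,0,0],"delta_rot":[0,0,0]},{"gripper":1,"linear":[0,0,0],"delta_rot":[0,0,0]},{"gripper":1,"linear":[0,0,0],"delta_rot":[0,0,0]},{"gripper":1,"linear":[0,0,0],"delta_rot":[0,0,0]},{"gripper":1,"linear":[0,0,0],"delta_rot":[0,0,0]},{"gripper":1,"linear":[0,0,0],"delta_rot":[0,0,0]},{"gripper":1,"linear":[0,0,0],"delta_rot":[0,0,0]}]}}

```text
clock: 10.05
position: [0.5126, -0.4246, 0.013]
ee_rot: [0.0, 0.209, 0.978, -0.0]
contact_force: [-1.0, 2.1, 6.3]
width: 0.0328
gripper_force: 35.0
```

View pics/t1.png

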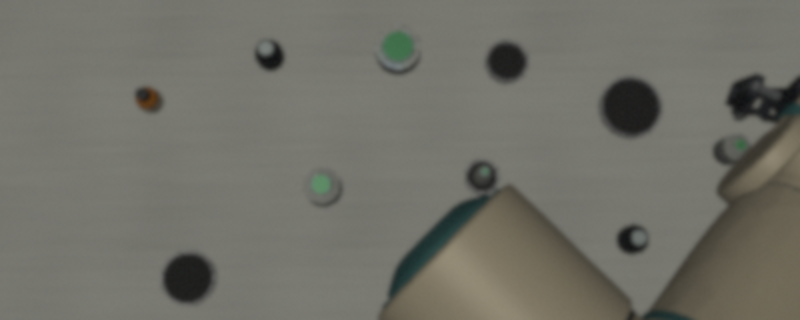

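The slim objective stands in its cup, at (482,175) in the crop. The medium one is gripped, so I lift and carry it to just beside its cup.

{"api": "send_rows", "payload": {"increments": [{"gripper":1,"linear":[0,0,0.03],"delta_rot":[0,0,0]},{"gripper":1,"linear":[0,0,0.07],"delta_rot":[0,0,0]},{"gripper":1,"linear":[0,0,0.11],"delta_rot":[0,0,0]},{"gripper":1,"linear":[0.01,0.03,0.13],"delta_rot":[0,0,0]},{"gripper":1,"linear":[0.025,0.07,0.13],"delta_rot":[0,0,0]},{"gripper":1,"linear":[0.04,0.11,0.13],"delta_rot":[0,0,0]},{"gripper":1,"linear":[0.055,0.15,0.13],"delta_rot":[0,0,0]},{"gripper":1,"linear":[0.07,0.19,0.13],"delta_rot":[0,0,0]}]}}

```text
clock: 10.85
position: [0.5823, -0.2327, 0.1414]
ee_rot: [-0.001, 0.21, 0.978, 0.0]
contact_force: [1.0, 0.1, -2.0]
width: 0.0331
gripper_force: 35.4
```

{"api": "send_rows", "payload": {"increments": [{"gripper":1,"linear":[0.015,0.04,0],"delta_rot":[0,0,0]},{"gripper":1,"linear":[0.03,0.08,0],"delta_rot":[0,0,0]},{"gripper":1,"linear":[0.045,0.12,0],"delta_rot":[0,0,0]},{"gripper":1,"linear":[0.05,0.15,0],"delta_rot":[0,0,0]},{"gripper":1,"linear":[0.05,0.15,0],"delta_rot":[0,0,0]},{"gripper":1,"linear":[0.05,0.15,0],"delta_rot":[0,0,0]}]}}

```text
clock: 11.45
position: [0.632, -0.0838, 0.1414]
ee_rot: [-0.001, 0.208, 0.978, -0.0]
contact_force: [0.3, 0.3, -2.6]
width: 0.0327
gripper_force: 35.4
```

```bash
python3 w.py w5 .633 -.145 .009
```

```text
t 11.45 tcp [ 0.632  -0.0838  0.1414] w 0.03270781848299129 cam [ 0.56  -0.052  0.285] expected px [256. 223.]
green [165.8   3.5] [159   0  14   9 104] [ 0.4587 -0.1273  0.009 ]
green [426.9 183.2] [ 401  158   53   52 2163] [ 0.6593 -0.      0.009 ]
green [320.2 337.8] [301 322  39  33 982] [ 0.7632 -0.1432  0.009 ]
```

View pics/w5.png

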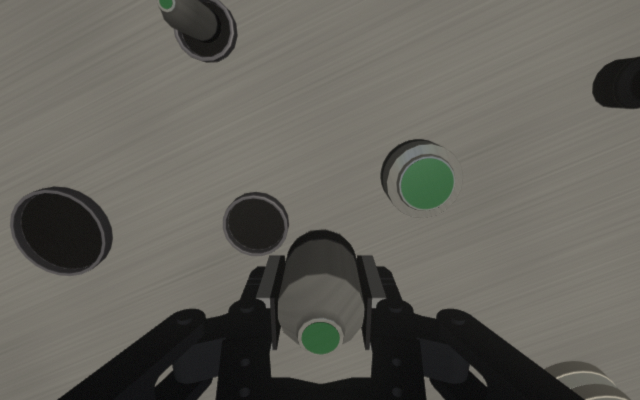

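The medium cup is at (256,223), matching the prediction. The held objective is upright with its lens at (320,338), and the slim one stands in its cup at top left.

{"api": "send_rows", "payload": {"increments": [{"gripper":1,"linear":[0.001,-0.03,0],"delta_rot":[0,0,0]},{"gripper":1,"linear":[0.001,-0.061,0],"delta_rot":[0,0,0]},{"gripper":1,"linear":[0.001,-0.061,-0.02],"delta_rot":[0,0,0]},{"gripper":1,"linear":[0.001,-0.061,-0.05],"delta_rot":[0,0,0]},{"gripper":1,"linear":[0.001,-0.061,-0.08],"delta_rot":[0,0,0]},{"gripper":1,"linear":[0.001,-0.061,-0.1],"delta_rot":[0,0,0]},{"gripper":1,"linear":[0.001,-0.061,-0.115],"delta_rot":[0,0,0]},{"gripper":1,"linear":[0.001,-0.061,-0.119],"delta_rot":[0,0,0]}]}}

```text
clock: 12.3
position: [0.6314, -0.1467, 0.021]
ee_rot: [-0.002, 0.21, 0.978, 0.0]
contact_force: [-0.5, -0.5, -1.0]
width: 0.0325
gripper_force: 35.5
```

{"api": "send_rows", "payload": {"increments": [{"gripper":1,"linear":[0,0,-0.001],"delta_rot":[0,0,0]},{"gripper":1,"linear":[0,0,-0.002],"delta_rot":[0,0,0]},{"gripper":1,"linear":[0,0,-0.003],"delta_rot":[0,0,0]},{"gripper":1,"linear":[0,0,-0.003],"delta_rot":[0,0,0]}]}}

```text
clock: 12.7
position: [0.6338, -0.1456, 0.0211]
ee_rot: [0.001, 0.209, 0.978, -0.0]
contact_force: [0.0, -0.3, -1.3]
width: 0.0329
gripper_force: 35.5
```

```bash
python3 - <<'E'
import pickle
from h import *
d,st=pickle.load(open("w5.pkl","rb")); c=cam(d,st)
print(plane(c,(426.9,183.2),.036),plane(c,(61,230),.009),plane(c,(320.2,337.8),.1864))
E
```

```text
[ 0.64958201 -0.00511591  0.036     ] [ 0.57003718 -0.30241772  0.009     ] [ 0.63281197 -0.08439208  0.1864    ]
```

{"api": "send_rows", "payload": {"increments": [{"gripper":1,"linear":[0,0,-0.001],"delta_rot":[0,0,0]},{"gripper":1,"linear":[0,0,-0.002],"delta_rot":[0,0,0]},{"gripper":1,"linear":[0,0,-0.003],"delta_rot":[0,0,0]},{"gripper":1,"linear":[0,0,-0.003],"delta_rot":[0,0,0]},{"gripper":1,"linear":[0,0,-0.003],"delta_rot":[0,0,0]}]}}

```text
clock: 13.2
position: [0.6334, -0.1453, 0.0172]
ee_rot: [-0.0, 0.209, 0.978, 0.0]
contact_force: [-0.2, -0.4, -2.0]
width: 0.0324
gripper_force: 35.5
```

{"api": "send_rows", "payload": {"increments": [{"gripper":1,"linear":[0,0,-0.0005],"delta_rot":[0,0,0]},{"gripper":1,"linear":[0,0,-0.0005],"delta_rot":[0,0,0]}]}}

```text
clock: 13.4
position: [0.6335, -0.1454, 0.017]
ee_rot: [0.0, 0.209, 0.978, 0.0]
contact_force: [-0.0, 0.2, -0.4]
width: 0.0329
gripper_force: 35.6
```

{"api": "send_rows", "payload": {"increments": [{"gripper":1,"linear":[0,0,-0.0005],"delta_rot":[0,0,0]},{"gripper":1,"linear":[0,0,-0.0005],"delta_rot":[0,0,0]}]}}

```text
clock: 13.6
position: [0.6336, -0.1454, 0.017]
ee_rot: [0.0, 0.209, 0.978, 0.0]
contact_force: [-0.5, 0.9, 4.2]
width: 0.0326
gripper_force: 35.9
```

Contact. I release, lift and go to the wide objective at about (0.473, 0.0925).

{"api": "send_rows", "payload": {"increments": [{"gripper":0,"linear":[0,0,0],"delta_rot":[0,0,0]},{"gripper":-0.3,"linear":[0,0,0],"delta_rot":[0,0,0]},{"gripper":-1,"linear":[0,0,0],"delta_rot":[0,0,0]},{"gripper":-1,"linear":[0,0,0],"delta_rot":[0,0,0]},{"gripper":-1,"linear":[0,0,0],"delta_rot":[0,0,0]},{"gripper":-1,"linear":[0,0,0.01],"delta_rot":[0,0,0]},{"gripper":-1,"linear":[0,0,0.04],"delta_rot":[0,0,0]},{"gripper":-1,"linear":[0,0,0.08],"delta_rot":[0,0,0]}]}}

```text
clock: 14.4
position: [0.632, -0.1449, 0.0957]
ee_rot: [-0.002, 0.209, 0.978, 0.0]
contact_force: [1.1, -0.6, 0.4]
width: 0.0854
gripper_force: 0.0
```

{"api": "send_rows", "payload": {"increments": [{"gripper":-1,"linear":[0,0,0.04],"delta_rot":[0,0,0]},{"gripper":-1,"linear":[-0.015,0.02,0.07],"delta_rot":[0,0,0]},{"gripper":-1,"linear":[-0.04,0.06,0.07],"delta_rot":[0,0,0]},{"gripper":-1,"linear":[-0.065,0.096,0.07],"delta_rot":[0,0,0]},{"gripper":-1,"linear":[-0.09,0.133,0.07],"delta_rot":[0,0,0]},{"gripper":-1,"linear":[-0.115,0.17,0.07],"delta_rot":[0,0,0]},{"gripper":-1,"linear":[-0.14,0.207,0.07],"delta_rot":[0,0,0]},{"gripper":-1,"linear":[-0.161,0.238,0.07],"delta_rot":[0,0,0]}]}}

```text
clock: 15.2
position: [0.4708, 0.0943, 0.1672]
ee_rot: [0.0, 0.209, 0.978, 0.0]
contact_force: [0.5, 1.2, 0.3]
width: 0.0855
gripper_force: 0.0
```

{"api": "send_rows", "payload": {"increments": [{"gripper":-1,"linear":[0,0,0],"delta_rot":[0,0,0]},{"gripper":-1,"linear":[0,0,0],"delta_rot":[0,0,0]},{"gripper":-1,"linear":[0,0,0],"delta_rot":[0,0,0]}]}}

```text
clock: 15.5
position: [0.4735, 0.092, 0.1669]
ee_rot: [0.001, 0.209, 0.978, -0.0]
contact_force: [-0.1, 0.1, 0.5]
width: 0.085
gripper_force: 0.0
```

```bash
python3 w.py w6 .4725 .0925 .046
```

```text
t 15.5 tcp [0.4735 0.092  0.1669] w 0.08503907295375282 cam [0.401 0.124 0.31 ] expected px [321. 196.]
green [320.  197.1] [306 183  29  29 649] [0.473  0.0916 0.046 ]
green [ 97.2 315.4] [ 93 312   9   8  56] [ 0.4923 -0.1377  0.046 ]
green [307.  376.5] [289 371  35  13 281] [0.6327 0.006  0.046 ]
```

{"api": "send_rows", "payload": {"increments": [{"gripper":-1,"linear":[0,0,-0.03],"delta_rot":[0,0,0]},{"gripper":-1,"linear":[0,0,-0.07],"delta_rot":[0,0,0]},{"gripper":-1,"linear":[0,0,-0.11],"delta_rot":[0,0,0]},{"gripper":-1,"linear":[0,0,-0.14],"delta_rot":[0,0,0]},{"gripper":-1,"linear":[0,0,-0.153],"delta_rot":[0,0,0]},{"gripper":-1,"linear":[0,0,-0.157],"delta_rot":[0,0,0]},{"gripper":-1,"linear":[0,0,-0.157],"delta_rot":[0,0,0]},{"gripper":-1,"linear":[0,0,-0.157],"delta_rot":[0,0,0]}], "newtons": 45}}

```text
clock: 16.35
position: [0.4737, 0.0922, 0.01]
ee_rot: [0.001, 0.21, 0.978, 0.0]
contact_force: [-0.1, -0.0, 0.2]
width: 0.085
gripper_force: 0.0
```

{"api": "send_rows", "payload": {"increments": [{"gripper":1,"linear":[0,0,0],"delta_rot":[0,0,0]},{"gripper":1,"linear":[0,0,0],"delta_rot":[0,0,0]},{"gripper":1,"linear":[0,0,0],"delta_rot":[0,0,0]},{"gripper":1,"linear":[0,0,0],"delta_rot":[0,0,0]},{"gripper":1,"linear":[0,0,0],"delta_rot":[0,0,0]},{"gripper":1,"linear":[0,0,0],"delta_rot":[0,0,0]}]}}

```text
clock: 16.95
position: [0.4729, 0.0926, 0.0103]
ee_rot: [0.001, 0.209, 0.978, 0.0]
contact_force: [-0.3, 0.6, 5.8]
width: 0.0444
gripper_force: 45.8
```

{"api": "send_rows", "payload": {"increments": [{"gripper":1,"linear":[0,0,0.03],"delta_rot":[0,0,0]},{"gripper":1,"linear":[0,0,0.07],"delta_rot":[0,0,0]},{"gripper":1,"linear":[0,0,0.11],"delta_rot":[0,0,0]},{"gripper":1,"linear":[-0.03,0.03,0.13],"delta_rot":[0,0,0]},{"gripper":1,"linear":[-0.06,0.06,0.13],"delta_rot":[0,0,0]},{"gripper":1,"linear":[-0.09,0.085,0.13],"delta_rot":[0,0,0]},{"gripper":1,"linear":[-0.112,0.105,0.13],"delta_rot":[0,0,0]},{"gripper":1,"linear":[-0.112,0.105,0.13],"delta_rot":[0,0,0]}]}}

```text
clock: 17.75
position: [0.3563, 0.1989, 0.1392]
ee_rot: [-0.002, 0.208, 0.978, -0.0]
contact_force: [0.8, -0.7, -2.2]
width: 0.0441
gripper_force: 47.0
```

{"api": "send_rows", "payload": {"increments": [{"gripper":1,"linear":[0,0,0],"delta_rot":[0,0,0]},{"gripper":1,"linear":[0,0,0],"delta_rot":[0,0,0]}]}}

```text
clock: 17.95
position: [0.3612, 0.1974, 0.1395]
ee_rot: [0.001, 0.209, 0.978, 0.0]
contact_force: [0.6, -0.2, -2.0]
width: 0.0443
gripper_force: 47.0
```

```bash
python3 w.py w7 .361 .2615 .009;python3 - <<'E'
import pickle
from h import *
d,st=pickle.load(open("w1.pkl","rb")); c=cam(d,st)
print(plane(c,(126,133),.009))
E
```

```text
t 17.95 tcp [0.3612 0.1974 0.1395] w 0.044343829491481475 cam [0.289 0.23  0.283] expected px [393. 163.]
green [320.5 321. ] [ 289  295   63   53 2654] [0.4743 0.1464 0.009 ]
[0.36106759 0.26286107 0.009     ]
```

View pics/w7.png

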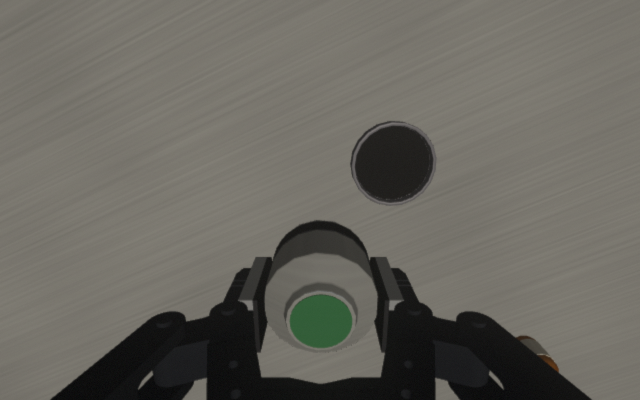

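The wide cup is at (393,163), exactly as predicted. The wide objective is held upright with its lens at (320,321).

{"api": "send_rows", "payload": {"increments": [{"gripper":1,"linear":[0,0.03,0],"delta_rot":[0,0,0]},{"gripper":1,"linear":[0,0.064,0],"delta_rot":[0,0,0]},{"gripper":1,"linear":[0,0.064,-0.02],"delta_rot":[0,0,0]},{"gripper":1,"linear":[0,0.064,-0.05],"delta_rot":[0,0,0]},{"gripper":1,"linear":[0,0.064,-0.08],"delta_rot":[0,0,0]},{"gripper":1,"linear":[0,0.064,-0.1],"delta_rot":[0,0,0]},{"gripper":1,"linear":[0,0.064,-0.115],"delta_rot":[0,0,0]},{"gripper":1,"linear":[0,0.064,-0.119],"delta_rot":[0,0,0]}]}}

```text
clock: 18.8
position: [0.3603, 0.2606, 0.0186]
ee_rot: [-0.001, 0.21, 0.978, -0.001]
contact_force: [0.1, -0.8, -2.1]
width: 0.0441
gripper_force: 47.1
```

{"api": "send_rows", "payload": {"increments": [{"gripper":1,"linear":[0,0,-0.001],"delta_rot":[0,0,0]},{"gripper":1,"linear":[0,0,-0.002],"delta_rot":[0,0,0]},{"gripper":1,"linear":[0,0,-0.003],"delta_rot":[0,0,0]},{"gripper":1,"linear":[0,0,-0.004],"delta_rot":[0,0,0]},{"gripper":1,"linear":[0,0,-0.0045],"delta_rot":[0,0,0]},{"gripper":1,"linear":[0,0,-0.0045],"delta_rot":[0,0,0]}]}}

```text
clock: 19.4
position: [0.3605, 0.2617, 0.0161]
ee_rot: [0.0, 0.209, 0.978, 0.0]
contact_force: [0.9, 0.2, -2.5]
width: 0.0441
gripper_force: 47.1
```

{"api": "send_rows", "payload": {"increments": [{"gripper":1,"linear":[0,0,-0.0005],"delta_rot":[0,0,0]},{"gripper":1,"linear":[0,0,-0.001],"delta_rot":[0,0,0]},{"gripper":1,"linear":[0,0,-0.0015],"delta_rot":[0,0,0]},{"gripper":1,"linear":[0,0,-0.0015],"delta_rot":[0,0,0]}]}}

```text
clock: 19.8
position: [0.3604, 0.2617, 0.0143]
ee_rot: [0.0, 0.209, 0.978, 0.0]
contact_force: [0.4, -0.6, -1.4]
width: 0.0441
gripper_force: 47.2
```

{"api": "send_rows", "payload": {"increments": [{"gripper":1,"linear":[0,0,-0.0005],"delta_rot":[0,0,0]},{"gripper":1,"linear":[0,0,-0.0005],"delta_rot":[0,0,0]}]}}

```text
clock: 20.0
position: [0.3604, 0.2617, 0.0143]
ee_rot: [0.0, 0.209, 0.978, 0.0]
contact_force: [-2.2, -0.8, 4.2]
width: 0.0441
gripper_force: 47.8
```

Contact. I release and go to the widest objective at about (0.649, -0.005).

{"api": "send_rows", "payload": {"increments": [{"gripper":-0.2,"linear":[0,0,0],"delta_rot":[0,0,0]},{"gripper":-0.5,"linear":[0,0,0],"delta_rot":[0,0,0]},{"gripper":-1,"linear":[0,0,0],"delta_rot":[0,0,0]},{"gripper":-1,"linear":[0,0,0],"delta_rot":[0,0,0]},{"gripper":-1,"linear":[0,0,0],"delta_rot":[0,0,0]},{"gripper":-1,"linear":[0,0,0.01],"delta_rot":[0,0,0]},{"gripper":-1,"linear":[0,0,0.04],"delta_rot":[0,0,0]},{"gripper":-1,"linear":[0,0,0.08],"delta_rot":[0,0,0]}]}}

```text
clock: 20.8
position: [0.3591, 0.2609, 0.094]
ee_rot: [-0.002, 0.209, 0.978, -0.001]
contact_force: [0.7, -0.3, -0.2]
width: 0.0851
gripper_force: 0.0
```

{"api": "send_rows", "payload": {"increments": [{"gripper":-1,"linear":[0,0,0.04],"delta_rot":[0,0,0]},{"gripper":-1,"linear":[0.02,-0.018,0.07],"delta_rot":[0,0,0]},{"gripper":-1,"linear":[0.05,-0.046,0.07],"delta_rot":[0,0,0]},{"gripper":-1,"linear":[0.08,-0.074,0.07],"delta_rot":[0,0,0]},{"gripper":-1,"linear":[0.11,-0.102,0.07],"delta_rot":[0,0,0]},{"gripper":-1,"linear":[0.14,-0.13,0.07],"delta_rot":[0,0,0]},{"gripper":-1,"linear":[0.17,-0.157,0.07],"delta_rot":[0,0,0]},{"gripper":-1,"linear":[0.2,-0.185,0.07],"delta_rot":[0,0,0]}]}}

```text
clock: 21.6
position: [0.5614, 0.0754, 0.1646]
ee_rot: [0.0, 0.209, 0.978, 0.0]
contact_force: [0.4, 1.4, -0.0]
width: 0.0855
gripper_force: 0.0
```

{"api": "send_rows", "payload": {"increments": [{"gripper":-1,"linear":[0.03,-0.028,0],"delta_rot":[0,0,0]},{"gripper":-1,"linear":[0.06,-0.056,0],"delta_rot":[0,0,0]},{"gripper":-1,"linear":[0.088,-0.081,0],"delta_rot":[0,0,0]},{"gripper":-1,"linear":[0.088,-0.081,0],"delta_rot":[0,0,0]},{"gripper":-1,"linear":[0.088,-0.081,0],"delta_rot":[0,0,0]}]}}

```text
clock: 22.1
position: [0.6483, -0.0049, 0.1638]
ee_rot: [-0.001, 0.21, 0.978, 0.0]
contact_force: [-0.0, 0.1, -0.1]
width: 0.086
gripper_force: 0.0
```

```bash
python3 w.py w8 .6490 -.005 .036
```

```text
t 22.1 tcp [ 0.6483 -0.0049  0.1638] w 0.086038215140576 cam [0.577 0.027 0.307] expected px [321. 196.]
green [56.7 42.8] [ 51  37  12  13 116] [ 0.4658 -0.1314  0.036 ]
green [321.1 196.5] [ 298  174   47   46 1740] [ 0.6492 -0.005   0.036 ]
green [150.2 258.9] [142 252  17  15 201] [ 0.6398 -0.1645  0.036 ]
green [619.3 350. ] [ 580  315   60   77 2439] [0.9068 0.1929 0.036 ]
```

View pics/w8.png

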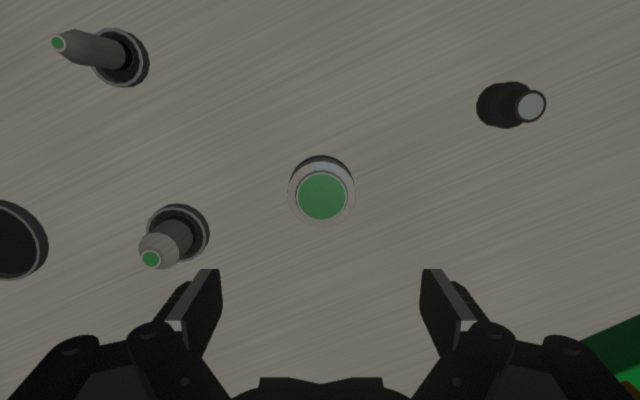

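The widest objective's lens is at (321,196). The slim and medium objectives stand in their cups at (120,55) and (178,235). I descend and grip.

{"api": "send_rows", "payload": {"increments": [{"gripper":-1,"linear":[0.001,0,-0.03],"delta_rot":[0,0,0]},{"gripper":-1,"linear":[0.001,0,-0.07],"delta_rot":[0,0,0]},{"gripper":-1,"linear":[0.001,0,-0.11],"delta_rot":[0,0,0]},{"gripper":-1,"linear":[0.001,0,-0.135],"delta_rot":[0,0,0]},{"gripper":-1,"linear":[0.001,0,-0.15],"delta_rot":[0,0,0]},{"gripper":-1,"linear":[0.001,0,-0.155],"delta_rot":[0,0,0]},{"gripper":-1,"linear":[0.001,0,-0.155],"delta_rot":[0,0,0]},{"gripper":-1,"linear":[0.001,0,-0.155],"delta_rot":[0,0,0]}], "newtons": 60}}

```text
clock: 22.95
position: [0.6499, -0.0039, 0.0102]
ee_rot: [0.001, 0.209, 0.978, 0.0]
contact_force: [0.2, 0.1, 0.5]
width: 0.0853
gripper_force: 0.0
```

{"api": "send_rows", "payload": {"increments": [{"gripper":1,"linear":[0,0,0],"delta_rot":[0,0,0]},{"gripper":1,"linear":[0,0,0],"delta_rot":[0,0,0]},{"gripper":1,"linear":[0,0,0],"delta_rot":[0,0,0]},{"gripper":1,"linear":[0,0,0],"delta_rot":[0,0,0]},{"gripper":1,"linear":[0,0,0],"delta_rot":[0,0,0]},{"gripper":1,"linear":[0,0,0],"delta_rot":[0,0,0]}]}}

```text
clock: 23.55
position: [0.6502, -0.0045, 0.0107]
ee_rot: [0.001, 0.209, 0.978, 0.0]
contact_force: [-0.8, 0.9, 5.2]
width: 0.0556
gripper_force: 63.6
```

{"api": "send_rows", "payload": {"increments": [{"gripper":1,"linear":[0,0,0.03],"delta_rot":[0,0,0]},{"gripper":1,"linear":[0,0,0.07],"delta_rot":[0,0,0]},{"gripper":1,"linear":[0,0,0.11],"delta_rot":[0,0,0]},{"gripper":1,"linear":[-0.01,-0.03,0.13],"delta_rot":[0,0,0]},{"gripper":1,"linear":[-0.025,-0.07,0.13],"delta_rot":[0,0,0]},{"gripper":1,"linear":[-0.04,-0.11,0.13],"delta_rot":[0,0,0]},{"gripper":1,"linear":[-0.055,-0.15,0.13],"delta_rot":[0,0,0]},{"gripper":1,"linear":[-0.07,-0.19,0.13],"delta_rot":[0,0,0]}]}}

```text
clock: 24.35
position: [0.5783, -0.1956, 0.1389]
ee_rot: [-0.0, 0.209, 0.978, 0.0]
contact_force: [0.7, -0.3, -2.3]
width: 0.0554
gripper_force: 65.2
```

{"api": "send_rows", "payload": {"increments": [{"gripper":1,"linear":[-0.01,-0.035,0],"delta_rot":[0,0,0]},{"gripper":1,"linear":[-0.01,-0.035,0],"delta_rot":[0,0,0]},{"gripper":1,"linear":[-0.01,-0.035,0],"delta_rot":[0,0,0]}]}}

```text
clock: 24.65
position: [0.5688, -0.2299, 0.1386]
ee_rot: [-0.0, 0.211, 0.978, 0.001]
contact_force: [0.1, -0.3, -3.2]
width: 0.0555
gripper_force: 65.3
```

```bash
python3 w.py w9 .570 -.3025 .009
```

```text
t 24.65 tcp [ 0.5688 -0.2299  0.1386] w 0.05548453726342325 cam [ 0.497 -0.198  0.282] expected px [244. 230.]
green [469.6 249.4] [461 241  19  18 259] [ 0.6674 -0.132   0.009 ]
green [320.5 302.3] [ 271  260  100   86 6684] [ 0.6624 -0.2723  0.009 ]
```

View pics/w9.png

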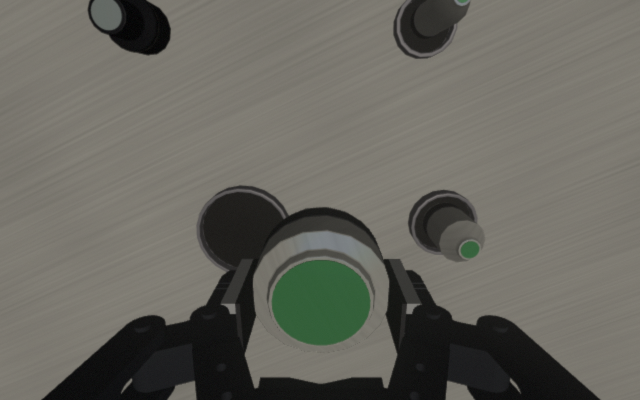

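The widest cup is at about (244,230), as predicted. The widest objective is held level with its lens at (320,302).

{"api": "send_rows", "payload": {"increments": [{"gripper":1,"linear":[0,-0.035,0],"delta_rot":[0,0,0]},{"gripper":1,"linear":[0,-0.073,0],"delta_rot":[0,0,0]},{"gripper":1,"linear":[0,-0.073,-0.02],"delta_rot":[0,0,0]},{"gripper":1,"linear":[0,-0.073,-0.05],"delta_rot":[0,0,0]},{"gripper":1,"linear":[0,-0.073,-0.08],"delta_rot":[0,0,0]},{"gripper":1,"linear":[0,-0.073,-0.1],"delta_rot":[0,0,0]},{"gripper":1,"linear":[0,-0.073,-0.114],"delta_rot":[0,0,0]},{"gripper":1,"linear":[0,-0.073,-0.118],"delta_rot":[0,0,0]}]}}

```text
clock: 25.5
position: [0.569, -0.3005, 0.0191]
ee_rot: [-0.001, 0.209, 0.978, 0.001]
contact_force: [-0.8, 0.4, -2.8]
width: 0.0551
gripper_force: 65.2
```

{"api": "send_rows", "payload": {"increments": [{"gripper":1,"linear":[0,0,-0.001],"delta_rot":[0,0,0]},{"gripper":1,"linear":[0,0,-0.002],"delta_rot":[0,0,0]},{"gripper":1,"linear":[0,0,-0.003],"delta_rot":[0,0,0]},{"gripper":1,"linear":[0,0,-0.003],"delta_rot":[0,0,0]},{"gripper":1,"linear":[0,0,-0.003],"delta_rot":[0,0,0]}]}}

```text
clock: 26.0
position: [0.5697, -0.3026, 0.0185]
ee_rot: [0.001, 0.209, 0.978, -0.0]
contact_force: [-0.3, -0.0, -2.3]
width: 0.0552
gripper_force: 65.3
```

{"api": "send_rows", "payload": {"increments": [{"gripper":1,"linear":[0,0,-0.001],"delta_rot":[0,0,0]},{"gripper":1,"linear":[0,0,-0.002],"delta_rot":[0,0,0]},{"gripper":1,"linear":[0,0,-0.003],"delta_rot":[0,0,0]},{"gripper":1,"linear":[0,0,-0.003],"delta_rot":[0,0,0]},{"gripper":1,"linear":[0,0,-0.003],"delta_rot":[0,0,0]}]}}

```text
clock: 26.5
position: [0.5694, -0.3024, 0.0148]
ee_rot: [-0.0, 0.209, 0.978, 0.0]
contact_force: [-0.6, -0.5, -1.6]
width: 0.0553
gripper_force: 65.3
```

{"api": "send_rows", "payload": {"increments": [{"gripper":1,"linear":[0,0,-0.0005],"delta_rot":[0,0,0]},{"gripper":1,"linear":[0,0,-0.0005],"delta_rot":[0,0,0]}]}}

```text
clock: 26.7
position: [0.5694, -0.3024, 0.0148]
ee_rot: [0.0, 0.209, 0.978, -0.0]
contact_force: [-1.1, -0.2, 1.6]
width: 0.0552
gripper_force: 65.7
```

Contact. I release, lift clear and back off for a final look.

{"api": "send_rows", "payload": {"increments": [{"gripper":-0.5,"linear":[0,0,0],"delta_rot":[0,0,0]},{"gripper":-0.7,"linear":[0,0,0],"delta_rot":[0,0,0]},{"gripper":-1,"linear":[0,0,0],"delta_rot":[0,0,0]},{"gripper":-1,"linear":[0,0,0],"delta_rot":[0,0,0]},{"gripper":-1,"linear":[0,0,0],"delta_rot":[0,0,0]},{"gripper":-1,"linear":[0,0,0.01],"delta_rot":[0,0,0]},{"gripper":-1,"linear":[0,0,0.04],"delta_rot":[0,0,0]},{"gripper":-1,"linear":[0,0,0.08],"delta_rot":[0,0,0]}]}}

```text
clock: 27.5
position: [0.5682, -0.3016, 0.0938]
ee_rot: [-0.002, 0.209, 0.978, 0.001]
contact_force: [1.3, -0.9, 0.6]
width: 0.0858
gripper_force: 0.0
```

{"api": "send_rows", "payload": {"increments": [{"gripper":-1,"linear":[0,0,0.05],"delta_rot":[0,0,0]},{"gripper":-1,"linear":[0,0,0.1],"delta_rot":[0,0,0]},{"gripper":-1,"linear":[0,0,0.14],"delta_rot":[0,0,0]},{"gripper":-1,"linear":[0,0,0.14],"delta_rot":[0,0,0]},{"gripper":-1,"linear":[0,0,0.14],"delta_rot":[0,0,0]}]}}

```text
clock: 28.0
position: [0.5698, -0.3026, 0.2364]
ee_rot: [0.002, 0.209, 0.978, -0.001]
contact_force: [-0.6, 0.5, -1.0]
width: 0.0853
gripper_force: 0.0
```

```bash
python3 - <<'E'
from rig import optics
import cv2
cv2.imwrite("pics/s9.png",cv2.resize(optics.get_image("scene")["pixels"][130:310,120:440],None,fx=2.5,fy=2.5))
E
python3 w.py w10 .57 -.3025 .04
```

```text
t 28.05 tcp [ 0.569  -0.3021  0.2345] w 0.08588623819263853 cam [ 0.497 -0.27   0.378] expected px [321. 178.]
green [320.4 176.9] [ 301  158   40   39 1193] [ 0.5689 -0.3025  0.04  ]
green [501.4 176.7] [495 170  14  14 157] [ 0.6433 -0.1361  0.04  ]
green [407.5 387. ] [390 378  34  21 362] [ 0.8578 -0.3131  0.04  ]
```

View pics/s9.png

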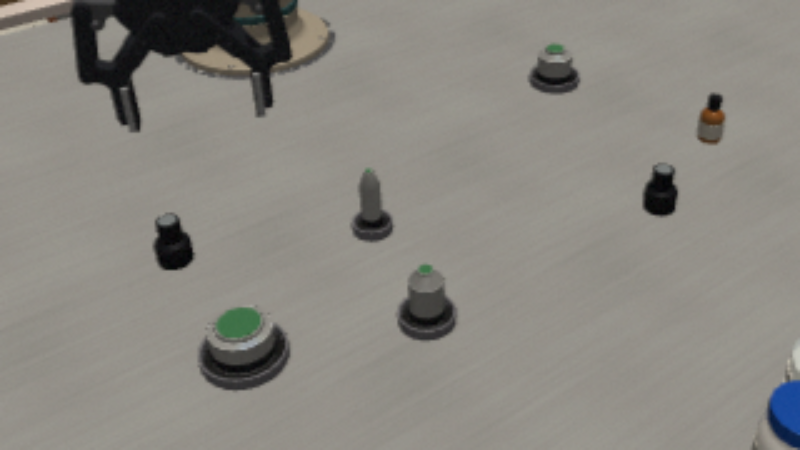

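The final view shows all four objectives upright in their own cups, at (371,205), (427,300), (553,68) and (243,345). Both eyepieces and the bottle are untouched.

```bash
python3 -c "
from rig import sign_off
print(sign_off())"
```

```text
the job is handed in; nothing more can be done
None
```

All four objectives are upright in their matching cups, placed from slimmest to widest in about 28 s of robot time; the eyepieces were left standing where they were, and the job is handed in.

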